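Screw the bar-grip cap home on the canister

ROBOT

A 6-joint arm with a two-finger parallel gripper is mounted at the origin on a cart in front of the work surface, level with it; the furniture and walls round the work are solid. World frame = base frame: x ahead of the robot, y to its left, z up, the work surface at z = 0. Lengths are in mm, angles in degrees, forces in N, time in s.
With the tool pointing down it reaches from about 350 to 850 mm from the base axis. Payload 8.1 kg.
Tool frame: the origin (TCP) lies between the finger pads; the fingertips stand r.nose_length ahead of it and the grasp point (between the pads) lies 3 mm ahead of it (r.nose_length is the distance from the TCP to the fingertips, in mm); x points along the fingers, y is the direction in which the jaws open and shut, and the axes are right-handed (so a half turn about x gives the same grasp; the last joint's range is limited). The gripper opens to 85 mm and grips with 20 to 120 N. Pads are 22 mm wide; open, the fingers measure 114 mm over their backs; the gripper's body (76 mm by 85 mm) begins 54 mm behind the grasp point. The pads swing forward as they close: fully open they stand 13 mm farther back than shut.
Start: joints at [60.882, 7.471, 85.268, -0, 87.261, -4.893], TCP at [246.169, 547.18, 253.292] pointing down, gripper open.
Joint ranges: [-169.43, 169.43], [-51.17, 129.36], [1.28, 143.12], [-76.62, 256.62], [0, 156.53], [-152.29, 152.29]. Speed limits (degrees/s): [136.94, 136.94, 159.86, 180, 180, 180].

INTERFACE

Orientations are given as [roll, pitch, yaw] about the fixed x, y, z axes, in that order (R = Rz(yaw) Ry(pitch) Rx(roll)).
In Python, from bench import sense, optics, order, r gives the robot as it stands.
- The arm moves only by the tool carry_out, never from a script. Its argument "commands" is one flat list of numbers, 7 for each row, row after row: the shift along the tool's x, y, z in m, then the turn, a rotation vector about the tool's x, y, z in degrees, then the closure, from -1 (fully open) to 1 (shut), so that 0 is half open. A call has 1 to 12 rows; each row is the pose to reach, as a shift and turn from the pose measured when the call began, along the tool's axes at that moment; what a row does not reach only later rows make up. A row lasts 1/8 s, in which the tool goes at most 62.5 mm and 10.7 degrees, less where a joint would pass 70% of its speed; a pose out of reach is approached as far as the arm can. A call with a gripper value outside its range is refused whole. The fingers move at their own pace and stop on an object; "grip_force" is the grip in N (left out, the last holds). Time passes only in rows, so rows that repeat a pose let the fingers close. It gives the time, the measured TCP pose, the force and the opening at its end, in the units of the state.
- sense(): the state, without advancing time (a new reading comes with each control period).
- optics.snapshot(name): name is "scene" or "side" or "wrist"; returns (picture, depth): 480x640x3 uint8, red, green, blue; 480x640 float32, mm along the optical axis (not along the pixel's ray), 0 where there is no reading.
- optics.calibration(name): a dict with "mtx" (3x3 intrinsics, pixels), "extrinsics" (4x4, takes a point from camera to world coordinates). Camera axes: x right, y up, looking along -z (the intrinsics and any distortion apply to the point x, -y, -z); pixel columns grow to the right and rows downward; lengths in mm; the calibration is good to about 2 mm. The wrist camera is an equidistant fisheye: a pixel r from the principal point sees the ray r / f radians off the axis. A picture is of the moment at which its call begins: read the wrist's pose just before it. calibration takes no time and is no camera call; for the wrist camera it gives the pose at the moment of the call.
- order.hand_in(): hands the job in, once; it reports no verdict.
The state is a dict: "time": time; "joint_pos": joint angles; "qd": joint speeds; "joint_efforts": joint torques, N m; "tool_pos": TCP position; "tcp_rot": TCP orientation; "ft_force": force on the tool from outside, world axes, zero at the start; "wrist_torque": the same for the moment, N m; "finger_gap": finger opening in mm.
Only numpy, scipy, OpenCV 4.12 (cv2) and the standard library are available. Lean on these libraries where they do the work, as an engineer would, in place of code of your own. Each camera call takes 0.05 s, during which the arm holds its last target. There are 200 camera calls.

TASK

Close the white canister in the steel holder with the grey cap that lies beside it: set the cap on the neck, turn it gently backwards (counter-clockwise) until you feel it drop into the thread, then screw it down clockwise until it is fully home against its stop. Do it by feel, never forcing it: neither lean on the cap nor wrench it against a stop, whichever way it is turning. Let go of it, and leave everything else on the table where it is.

Things in the scene. Friction and masses are not known exactly. Their poses are not given: they have to be found in the camera images.
- cap: Loose grey screw cap, about 90 g, upright on the table. Origin: centre of its underside; z up. Round ribbed skirt 60 mm across (53 inside), 22 high; inside ceiling 18 mm up. Inside the lower edge four round lugs, 4 mm thick, one every 90 degrees on its x and y axes, reach in to a 43 mm circle, 0.5 to 4.5 mm above the underside. May be put on at any yaw.
- cap_grip (a point): Point on the cap's axis 36 mm above its origin, in the bar grip on top by which to hold and turn it: 52 mm long along the cap's x, 18 mm thick along y (flat parallel sides), from 22 to 46 mm above the cap's origin.
- canister: White square plastic canister, 94 x 94 mm, shoulder 100 mm above the table, in a steel corner holder (plate 130 x 130 mm) screwed to the table: it gives only a little when twisted (0.04 rad per N m). Origin: centre of the plate's underside; z up. The neck stands on the same axis. Its yaw does NOT tell where on the neck the thread begins; that differs at each start.
- neck_rim (a point): Centre of the open neck's rim, 120 mm above the canister's origin. Neck 40 mm across, thread 50 mm across (about 1.5 mm clearance to the cap all round). A sprung rubber ring, 33 mm across, stands 4 mm above the rim; it pushes with 1.5 N when first touched by the cap and 1.5 N more per mm.
- thread_top (a point): On the axis, 115 mm above the canister's origin: the thread's highest level. Four 3 mm thick pieces, one every 90 degrees, each 62 degrees long; its top falls from 115 mm at its start to 110.5 at its clockwise end (seen from above), where a post (7 degrees wide, top 115) blocks a cap on top of the thread from turning clockwise. 21 degree gaps lie between start and next post.
- cap_dropped (a point): On the axis, 106 mm above the canister's origin: the cap's origin is here once dropped in, lying on the ring. Set on at a chance yaw it mostly rests 4 to 9 mm higher, lugs on the thread; turned counter-clockwise (from above) up to 80 degrees it drops. Its lugs fit the gaps over about 11 degrees of turn; then posts stop it. Sometimes it drops at once.
- cap_home (a point): On the axis, 103.7 mm above the canister's origin: the cap's origin is here when screwed home. From the dropped state, 60 to 75 degrees clockwise (seen from above) draw it down against the ring with some 0.1 N m (more if a tight grip does not follow it down) to a firm stop. It then holds by friction; pushed down unturned it springs up. Over about 0.5 N m, or 35 N, is forcing it.
- ramekin: Bystander, not to be disturbed: small stainless sauce cup, 65 mm across, 37 mm high. Origin: centre of the underside.
- timer: Bystander, not to be disturbed: white wind-up kitchen timer, 66 mm across, 53 mm high. Origin: centre of the underside.
- tape: Bystander, not to be disturbed: roll of masking tape lying flat, 98 mm across, 25 mm high. Origin: centre of the underside.
- peeler: Bystander, not to be disturbed: black-handled peeler lying flat, 170 x 25 x 18 mm, long along its x. Origin: centre of the underside.
- stone: Bystander, not to be disturbed: sharpening stone, 50 x 150 x 26 mm, long along its y. Origin: centre of the underside.
- pan_lid: Bystander, not to be disturbed: flat stainless pan lid with a bent grip, 159 x 177 x 34 mm. Origin: centre of the underside.
- jug: Bystander, not to be disturbed: white measuring jug, 116 x 172 x 151 mm. Origin: centre of the underside.
There are look-alikes about, which are no part of the job. What is shaped like the cap but pink or red is not meant.

How it is judged (in metres and radians):
On the way, in this order (a step that is already met when the one before it is completed fails the run):
1. the cap has dropped into the thread: upright on the neck's axis, origin 104.4 to 107.5 mm above the canister's (horizontal distance between cap and canister below 0.004 m and angle between cap's own z axis and vertical below 0.08 rad and z of cap in the frame of canister between 0.1044 and 0.1075 m), for 0.05 s.
2. the cap is screwed down to within 0.5 mm of its stop height (horizontal distance between cap and canister below 0.004 m and angle between cap's own z axis and vertical below 0.05 rad and z of cap in the frame of canister below 0.1042 m), for 0.2 s.
At the end, for the whole second after the job is handed in: The cap sits upright (within 0.05 rad) on the canister's axis (within 4 mm), screwed home (origin under 104.2 mm above the canister's; stop at about 103.7), at rest and released, and stays so (all of step 2 and z of cap in the frame of canister above 0.1015 m and contact force between cap and the fingers below 0.1 N and linear speed of cap below 0.01 m/s); the robot touches nothing.
It fails at once if the cap is forced: contact force between cap and canister over 35 N (leaning on it, or wrenching it against a post or stop) (contact force between cap and canister above 35 N).
It fails at once if a bystander (sauce cup, timer, tape, peeler, stone, pan lid or jug) is moved more than 25 mm (distance of any of ramekin, timer, tape, peeler, stone, pan_lid, jug from where it was at the start of the episode above 0.025 m).
It also fails if it takes over 67 s, if anything falls off the work surface, if the arm or the gripper's body presses on something with over 40 N, if the wrist force passes 120 N, or if a joint passes its speed limit or range.

## Working session

There is one attempt and no reset: what is moved stays moved. The work goes in short steps, Python scripts to look and compute and a tool call to move; the robot and the scene stay as the last step left them, time stands still between calls to the robot, and variables do not carry over. Pictures are saved under pics/ and viewed, about 8 in all and at most 12, crops included, and the job is handed in when it is done.

Besides the shell and the picture viewer there is one more tool, called after "Emit:" by a JSON object that holds its "api" and its "payload". carry_out: Moves the arm, as the interface text tells. Its arguments: {"type":"object","properties":{"commands":{"type":"array","items":{"type":"number"}},"grip_force":{"type":"number"}},"required":["commands"]}

```bash
mkdir -p pics && ls
python3 - <<'E'
from bench import sense, optics, order, r
import cv2
print(sense(), r.nose_length)
for n in("scene","side"):
    p,d=optics.snapshot(n); cv2.imwrite(f"pics/{n}0.png",p[:,:,::-1])
    import numpy as np; np.save(f"pics/{n}0.npy",d)
    c=optics.calibration(n); print(n,c)
E
```

```text
pics
{'time': 0.0, 'joint_pos': array([ 6.08825398e+01,  7.51379941e+00,  8.53304632e+01,  7.43415002e-04,
        8.72624806e+01, -4.89125660e+00]), 'qd': array([-0.00083927,  0.05387898,  0.02408076, -0.05702811, -0.04321595,
       -0.05825409]), 'joint_efforts': array([ 2.03051836e-04, -5.69423139e+01, -5.00535178e+01, -9.77325953e-05,
        1.54331949e-02, -1.91396066e-05]), 'tool_pos': array([245.90803084, 546.72154571, 252.24670306]), 'tcp_rot': array([ -95.28979622,   89.89325418, -119.516036  ]), 'ft_force': array([-0.15466224,  0.34014733, -0.56074726]), 'wrist_torque': array([ 0.00321004, -0.00271427,  0.06887715]), 'finger_gap': 85.81632777630303} 22.0
scene {'mtx': array([[437.13212896,   0.        , 323.7848791 ],
       [  0.        , 437.13212896, 251.16746145],
       [  0.        ,   0.        ,   1.        ]]), 'extrinsics': array([[ 8.23721418e-01,  3.55246093e-01, -4.41908633e-01,
         2.22729747e+02],
       [-5.66649680e-01,  5.42968737e-01, -6.19752444e-01,
        -6.13271576e+02],
       [ 1.97779383e-02,  7.60910747e-01,  6.48555062e-01,
         6.70376829e+02],
       [ 0.00000000e+00,  0.00000000e+00,  0.00000000e+00,
         1.00000000e+00]])}
side {'mtx': array([[443.04384526,   0.        , 313.68691707],
       [  0.        , 443.04384526, 239.20359257],
       [  0.        ,   0.        ,   1.        ]]), 'extrinsics': array([[-9.91808808e-01,  8.08653674e-02, -9.88740690e-02,
         4.97279741e+02],
       [-1.27570867e-01, -6.65901856e-01,  7.35051285e-01,
         7.16647519e+02],
       [-6.40023381e-03,  7.41643790e-01,  6.70763391e-01,
         8.09564700e+02],
       [ 0.00000000e+00,  0.00000000e+00,  0.00000000e+00,
         1.00000000e+00]])}
```

View pics/scene0.png

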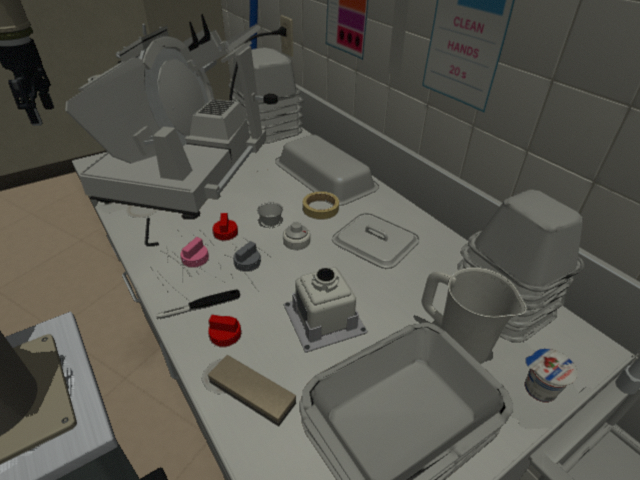

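View pics/side0.png

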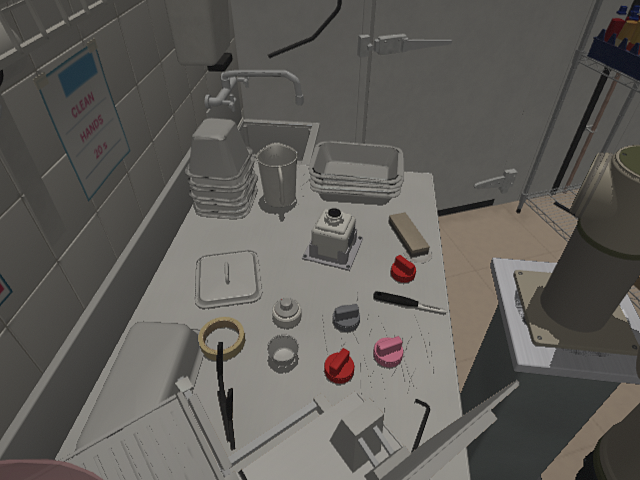

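Candidates for the cap in the scene view are grey (247,256), pink (195,252), red (226,227) and red (225,329). The white timer at (296,235) is also roughly cap-shaped. I choose the grey one, which is at (346,318) in the side view. The canister neck is at scene (325,275) and side (334,215).

```bash
cat > h.py <<'E'
import numpy as np, cv2
from bench import sense, optics, order, r
def cloud(n,d,c=None):
    c=c or optics.calibration(n); K=c["mtx"]; E=c["extrinsics"]
    v,u=np.mgrid[:480,:640]
    P=np.stack([(u-K[0,2])/K[0,0]*d,-(v-K[1,2])/K[1,1]*d,-d],-1)
    return P@E[:3,:3].T+E[:3,3]
def ray(n,u,v,z):
    c=optics.calibration(n); K=c["mtx"]; E=c["extrinsics"]
    q=E[:3,:3]@np.array([(u-K[0,2])/K[0,0],-(v-K[1,2])/K[1,1],-1]); o=E[:3,3]
    return o+q*(z-o[2])/q[2]
E
python3 - <<'E'
from h import *
for n,(cu,cv_),(nu,nv) in(("scene",(247,256),(325,278)),("side",(346,318),(334,215))):
    d=np.load(f"pics/{n}0.npy"); W=cloud(n,d)
    print(n,"table z",[W[p][2].round(1) for p in ((330,270),(290,190))])
    s=W[cv_-25:cv_+25,cu-25:cu+25].reshape(-1,3)
    b=s[(s[:,2]>42)&(s[:,2]<52)]; 
    print("bar",len(b),b.mean(0).round(1),cv2.minAreaRect(b[:,:2].astype(np.float32)))
    a=s[(s[:,2]>18)&(s[:,2]<26)]; print("skirt top",len(a),cv2.minEnclosingCircle(a[:,:2].astype(np.float32)))
    s=W[nv-40:nv+75,nu-60:nu+60].reshape(-1,3)
    for lo,hi in((3,12),(95,104),(107,112),(112,117),(117,122),(122,130)):
        b=s[(s[:,2]>lo)&(s[:,2]<hi)].astype(np.float32)
        if len(b)>4: print(lo,hi,len(b),b.mean(0).round(1),cv2.minAreaRect(b[:,:2]),cv2.minEnclosingCircle(b[:,:2]))
im=[]
for n,(u,v) in(("scene",(250,256)),("scene",(325,290)),("side",(346,318)),("side",(334,225))):
    p=cv2.imread(f"pics/{n}0.png")[v-50:v+50,u-66:u+66]; im.append(cv2.resize(p,(396,300),interpolation=cv2.INTER_CUBIC))
cv2.imwrite("pics/crop1.png",np.vstack([np.hstack(im[:2]),np.hstack(im[2:])]))
E
```

```text
scene table z [np.float64(1.5), np.float64(-1.7)]
bar 113 [507.9  89.6  43.9] ((509.47735595703125, 90.55699920654297), (50.38003921508789, 18.189067840576172), 23.32889747619629)
skirt top 218 ((503.59783935546875, 129.18800354003906), 68.93766021728516)Traceback (most recent call last):
  File "<stdin>", line 12, in <module>
cv2.error: OpenCV(4.12.0) /io/opencv/modules/imgproc/src/convhull.cpp:143: error: (-215:Assertion failed) total >= 0 && (depth == CV_32F || depth == CV_32S) in function 'convexHull'
```

Run:
```python
from h import *
f=lambda a:np.ascontiguousarray(a[:,:2],dtype=np.float32)
for n,(cu,cv_),(nu,nv) in(("scene",(247,256),(325,278)),("side",(346,318),(334,215))):
    d=np.load(f"pics/{n}0.npy"); W=cloud(n,d)
    s=W[cv_-25:cv_+25,cu-25:cu+25].reshape(-1,3)
    s=s[np.hypot(s[:,0]-509,s[:,1]-90)<45]
    b=s[(s[:,2]>42)&(s[:,2]<52)]; print(n,"bar",len(b),b.mean(0).round(1),cv2.minAreaRect(f(b)))
    a=s[(s[:,2]>18)&(s[:,2]<26)]; print("skirt top",len(a),cv2.minEnclosingCircle(f(a)))
    s=W[nv-40:nv+75,nu-60:nu+60].reshape(-1,3)
    for lo,hi in((3,12),(96,104),(107,112),(112,117),(117,122),(122,130)):
        b=s[(s[:,2]>lo)&(s[:,2]<hi)]
        if len(b)>4: print(lo,hi,len(b),b.mean(0).round(1),cv2.minAreaRect(f(b)),cv2.minEnclosingCircle(f(b)))
im=[]
for n,(u,v) in(("scene",(250,256)),("scene",(325,290)),("side",(346,318)),("side",(334,225))):
    p=cv2.imread(f"pics/{n}0.png")[v-50:v+50,u-66:u+66]; im.append(cv2.resize(p,(396,300),interpolation=cv2.INTER_CUBIC))
cv2.imwrite("pics/crop1.png",np.vstack([np.hstack(im[:2]),np.hstack(im[2:])]))
```

```text
scene bar 113 [507.9  89.6  43.9] ((509.47735595703125, 90.55699920654297), (50.38003921508789, 18.189067840576172), 23.32889747619629)
skirt top 187 ((508.80303955078125, 89.96755981445312), 30.0943546295166)
3 12 1704 [ 629.  -101.1    6.8] ((640.5247802734375, -91.71113586425781), (327.8502502441406, 242.31143188476562), 60.09934616088867) ((641.7901000976562, -84.6431884765625), 188.74644470214844)
96 104 667 [ 554.5 -153.6   98.3] ((545.6702880859375, -212.9028778076172), (216.77439880371094, 73.72056579589844), 77.0518569946289) ((545.203369140625, -213.47625732421875), 111.71713256835938)
107 112 271 [ 545.  -256.2  110.3] ((550.7799682617188, -222.79147338867188), (205.1314697265625, 52.66461181640625), 81.12093353271484) ((552.17333984375, -223.00914001464844), 103.31343078613281)
112 117 110 [ 550.3 -201.4  113.4] ((554.5899658203125, -222.984375), (201.8428192138672, 44.60840606689453), 85.08847045898438) ((544.8560180664062, -222.14956665039062), 100.97611236572266)
117 122 151 [ 558.6 -147.   119.9] ((561.0076904296875, -144.54721069335938), (36.6815071105957, 36.7764205
[... 982 characters left out ...]
 260.2675476074219), 47.97217559814453) ((576.4911499023438, -279.5001525878906), 166.9013214111328)
112 117 269 [ 540.5 -267.9  113.7] ((591.4677124023438, -282.44561767578125), (253.80120849609375, 259.3162536621094), 56.232601165771484) ((576.6741333007812, -278.72198486328125), 166.03936767578125)
117 122 69 [ 589.  -158.7  119.9] ((586.4511108398438, -209.11273193359375), (302.6190490722656, 184.58645629882812), 2.7012245655059814) ((588.7225952148438, -269.2542419433594), 154.12649536132812)
122 130 101 [ 583.  -153.1  124.5] ((638.05615234375, -184.65505981445312), (38.59349060058594, 214.2093048095703), 57.83312225341797) ((635.2879028320312, -189.05654907226562), 107.55223846435547)
```

View pics/crop1.png

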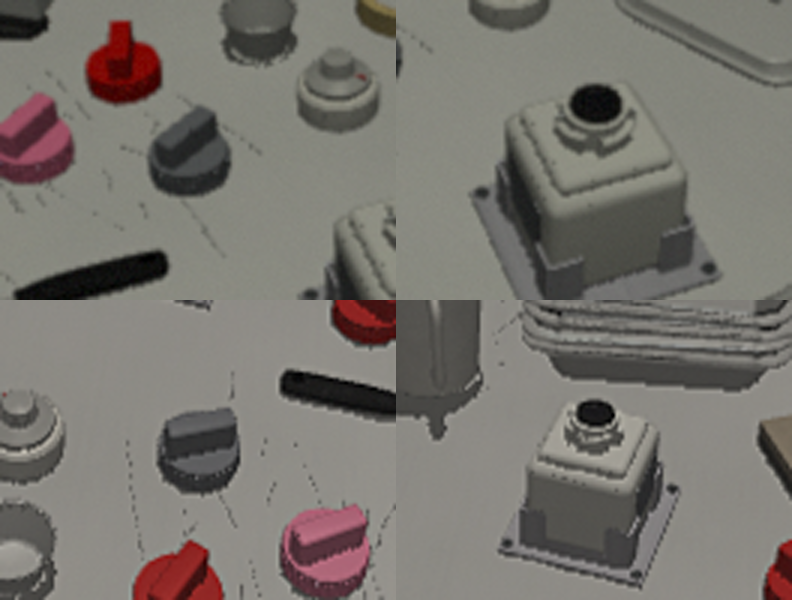

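The crops show the grey cap (plain grey, bar grip about 23° off x) and, separately, the white timer. The canister neck and its four thread pieces are clear. I'll refine both from the wrist camera, and check the path first.

```bash
cat >> h.py <<'E'
from scipy.spatial.transform import Rotation as Rn
def go(x,y,z,yaw):
    """shift (m) and rotvec (deg) in tool axes to reach TCP x,y,z pointing down, tool y at world angle yaw (mod 180, nearest)"""
    s=sense(); R=Rn.from_euler('xyz',s["tcp_rot"],degrees=True)
    ty=R.apply([0,1,0]); cur=np.degrees(np.arctan2(ty[1],ty[0]))
    for yw in (yaw,yaw+180):
        a=np.radians(yw); Y=np.array([np.cos(a),np.sin(a),0]); X=np.array([0,0,-1.])
        T=Rn.from_matrix(np.stack([X,Y,np.cross(X,Y)],1))
        print("yaw",yw,"cur",cur.round(2),"shift",(R.inv().apply(np.array([x,y,z])-s["tool_pos"])/1000).round(4),"rot",np.degrees((R.inv()*T).as_rotvec()).round(2))
    print({k:np.round(s[k],2) for k in("time","joint_pos","tool_pos","ft_force","wrist_torque","finger_gap")})
E
python3 - <<'E'
from h import *
P=np.vstack([cloud(n,np.load(f"pics/{n}0.npy")).reshape(-1,3) for n in("scene","side")])
A=np.array([246,547]);B=np.array([510,93])
for t in np.linspace(0,1,8):
    c=A+t*(B-A); m=np.hypot(*(P[:,:2]-c).T)<90; q=P[m]; print(c.round(),len(q),np.percentile(q[:,2],99.5).round() if len(q) else None)
d=np.load("pics/side0.npy");W=cloud("side",d)
s=W[190:245,300:370].reshape(-1,3); s=s[np.hypot(s[:,0]-565,s[:,1]+147)<40]
for lo,hi in((106,112),(112,117),(117,121.5),(121.5,130)):
    b=s[(s[:,2]>lo)&(s[:,2]<hi)]
    if len(b)>3: print(lo,hi,len(b),b.mean(0),cv2.minEnclosingCircle(np.ascontiguousarray(b[:,:2],dtype=np.float32)))
print(optics.calibration("wrist"))
go(510,93,200,113.5)
E
```

```text
[246. 547.] 9424 554.0
[284. 482.] 13368 551.0
[321. 417.] 10400 325.0
[359. 352.] 10430 318.0
[397. 288.] 8365 90.0
[435. 223.] 8125 48.0
[472. 158.] 7921 48.0
[510.  93.] 7198 47.0
106 112 29 [ 561.39523377 -126.24374426  110.03856602] ((562.4857788085938, -138.23451232910156), 24.962631225585938)
112 117 59 [ 559.31902148 -127.9956247   114.57264346] ((561.5513305664062, -137.8385467529297), 24.522815704345703)
117 121.5 43 [ 562.72946953 -128.88394352  119.76733934] ((563.1396484375, -136.57296752929688), 21.428396224975586)
121.5 130 100 [ 561.49500906 -137.28187963  123.96119124] ((562.2371826171875, -136.69737243652344), 19.78533363342285)
{'mtx': array([[371.64829954,   0.        , 315.06373739],
       [  0.        , 371.64829954, 243.18797915],
       [  0.        ,   0.        ,   1.        ]]), 'extrinsics': array([[ 4.10545024e-01, -8.64762983e-01, -2.89201947e-01,
         1.72116070e+02],
       [ 9.11839575e-01,  3.88941238e-01,  1.31427936e-01,
         5.80337922e+02],
       [-1.17145012e-03, -3.17662866e-01,  9.48203001e-01,
         3.73044380e+02],
       [ 0.00000000e+00,  0.00000000e+00,  0.00000000e+00,
         1.00000000e+00]])}
yaw 113.5 cur 65.77 shift [ 0.0528 -0.3054  0.427 ] rot [-47.73  -0.05   0.09]
yaw 293.5 cur 65.77 shift [ 0.0528 -0.3054  0.427 ] rot [1.3227e+02 1.0000e-01 6.0000e-02]
{'time': np.float64(0.1), 'joint_pos': array([60.88,  7.51, 85.32,  0.  , 87.26, -4.89]), 'tool_pos': array([245.93, 546.78, 252.35]), 'ft_force': array([ 0.4 ,  0.58, -0.15]), 'wrist_torque': array([ 0.03,  0.01, -0.04]), 'finger_gap': np.float64(85.14)}
```

Emit:
{"api": "carry_out", "payload": {"commands": [-0.06,0,0,10,0,0,0,-0.12,0,0,20,0,0,0,-0.17,0,0,30,0,0,0,-0.17,-0.035,0.048,40,0,0,0,-0.17,-0.07,0.098,50,0,0,0,-0.17,-0.105,0.147,60,0,0,0,-0.17,-0.14,0.196,70,0,0,0,-0.17,-0.175,0.245,80,0,0,0,-0.17,-0.21,0.294,90,0,0,0,-0.17,-0.245,0.343,100,0,0,0,-0.14,-0.28,0.39,110,0,0,0,-0.08,-0.3054,0.427,120,0,0,0], "grip_force": 20}}

```text
time: 1.6
tool_pos: [506.9, 99.0, 345.8]
tcp_rot: [122.5, 89.8, -22.1]
ft_force: [0.4, 1.2, -0.4]
finger_gap: 42.6
```

Run:
```python
from h import *
go(510,93,200,-66.5)
```

```text
yaw -66.5 cur -54.66 shift [0.1458 0.0063 0.0012] rot [11.84 -0.13 -0.16]
yaw 113.5 cur -54.66 shift [0.1458 0.0063 0.0012] rot [-168.16    0.23   -0.19]
{'time': np.float64(1.6), 'joint_pos': array([ 5.420e+00, -6.830e+00,  9.007e+01, -9.000e-02,  9.658e+01,
        6.007e+01]), 'tool_pos': array([506.89,  98.99, 345.76]), 'ft_force': array([ 0.4 ,  1.19, -0.39]), 'wrist_torque': array([-0.02, -0.05,  0.03]), 'finger_gap': np.float64(42.6)}
```

Emit:
{"api": "carry_out", "payload": {"commands": [0.05,0.006,0.001,8,0,0,0,0.1,0.006,0.001,11.8,0,0,0,0.146,0.006,0.001,11.8,-0.1,-0.1,0,0.146,0.006,0.001,11.8,-0.1,-0.1,0,0.146,0.006,0.001,11.8,-0.1,-0.1,0]}}

```text
time: 2.22
tool_pos: [510.8, 93.4, 201.7]
tcp_rot: [144.5, 89.8, -12.0]
ft_force: [0.6, 0.5, 1.1]
finger_gap: 42.6
```

```bash
cat >> h.py <<'E'
def wcloud(d,c):
    K=c["mtx"];E=c["extrinsics"]; v,u=np.mgrid[:480,:640]
    a=(u-K[0,2]);b=(v-K[1,2]);rr=np.hypot(a,b)+1e-9;th=rr/K[0,0]
    t=np.tan(th)/rr
    P=np.stack([a*t*d,-b*t*d,-d],-1); P[th>1.45]=np.nan
    return P@E[:3,:3].T+E[:3,3]
E
python3 - <<'E'
from h import *
c=optics.calibration("wrist"); p,d=optics.snapshot("wrist"); cv2.imwrite("pics/w1.png",p[:,:,::-1])
W=wcloud(d,c); s=W.reshape(-1,3); np.save("pics/w1.npy",W)
s=s[np.hypot(s[:,0]-510,s[:,1]-93)<50]
f=lambda a:np.ascontiguousarray(a[:,:2],dtype=np.float32)
for lo,hi in((-6,6),(17,27),(41,52)):
    b=s[(s[:,2]>lo)&(s[:,2]<hi)]; print(lo,len(b),b.mean(0).round(1),cv2.minAreaRect(f(b)),cv2.minEnclosingCircle(f(b)))
go(510,93,200,-66.5)
E
```

```text
-6 5197 [ 5.147e+02  9.480e+01 -1.000e-01] ((510.1324157714844, 92.78932189941406), (99.71782684326172, 99.32301330566406), 21.711271286010742) ((510.000244140625, 92.98101806640625), 49.99005889892578)
17 2427 [514.3  95.1  21.9] ((513.1469116210938, 94.2703628540039), (58.30424880981445, 60.4163932800293), 20.922771453857422) ((512.5413818359375, 94.59200286865234), 30.758970260620117)
41 1488 [512.8  94.4  45.6] ((511.8177490234375, 94.007568359375), (51.74015808105469, 18.399646759033203), 21.566905975341797) ((511.72967529296875, 93.798583984375), 26.382627487182617)
yaw -66.5 cur -66.44 shift [ 0.0025 -0.0001  0.0015] rot [ 0.06 -0.23 -0.12]
yaw 113.5 cur -66.44 shift [ 0.0025 -0.0001  0.0015] rot [-179.94    0.2    -0.36]
{'time': np.float64(2.28), 'joint_pos': array([ 4.7400e+00, -3.5400e+00,  1.0187e+02, -4.0000e-02,  8.1410e+01,
        7.1190e+01]), 'tool_pos': array([511.41,  93.54, 202.53]), 'ft_force': array([ 0.75, -0.02,  0.04]), 'wrist_torque': array([ 0.04,  0.  , -0.01]), 'finger_gap': np.float64(43.04)}
```

View pics/w1.png

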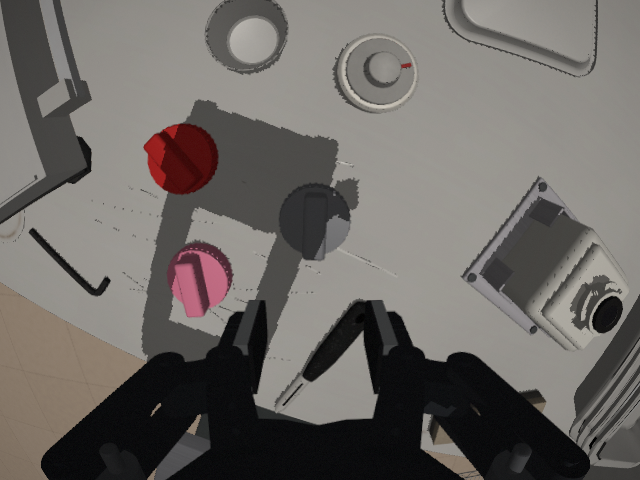

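Grey cap confirmed at wrist pixel (316,222). The measured sizes (51.7×18.4 bar at z 45.6, Ø61 skirt at z 22) match its description. I'm descending on it.

Run:
```python
from h import *
go(512.2,94.2,47,-68.4)
```

```text
yaw -68.4 cur -66.44 shift [ 0.1555 -0.0006 -0.0004] rot [ 1.96 -0.23 -0.12]
yaw 111.6 cur -66.44 shift [ 0.1555 -0.0006 -0.0004] rot [-178.04    0.19   -0.36]
{'time': np.float64(2.28), 'joint_pos': array([ 4.7400e+00, -3.5400e+00,  1.0187e+02, -4.0000e-02,  8.1410e+01,
        7.1190e+01]), 'tool_pos': array([511.41,  93.54, 202.53]), 'ft_force': array([ 0.75, -0.02,  0.04]), 'wrist_torque': array([ 0.04,  0.  , -0.01]), 'finger_gap': np.float64(43.04)}
```

Emit:
{"api": "carry_out", "payload": {"commands": [0.05,-0.0006,-0.0004,2,-0.2,-0.1,0,0.1,-0.0006,-0.0004,2,-0.2,-0.1,0,0.135,-0.0006,-0.0004,2,-0.2,-0.1,0,0.148,-0.0006,-0.0004,2,-0.2,-0.1,0,0.155,-0.0006,-0.0004,2,-0.2,-0.1,0,0.155,-0.0006,-0.0004,2,-0.2,-0.1,0,0.155,-0.0006,-0.0004,2,-0.2,-0.1,0]}}

```text
time: 3.15
tool_pos: [513.6, 94.3, 49.2]
tcp_rot: [160.7, 89.8, 2.3]
ft_force: [-0.2, -0.9, -0.2]
finger_gap: 42.5
```

Run:
```python
from h import *
go(512.2,94.2,47,-68.4)
```

```text
yaw -68.4 cur -68.44 shift [ 0.0022 -0.0004  0.0013] rot [-0.04 -0.18 -0.06]
yaw 111.6 cur -68.44 shift [ 0.0022 -0.0004  0.0013] rot [ 1.7996e+02 -1.0000e-01  2.9000e-01]
{'time': np.float64(3.15), 'joint_pos': array([ 4.7900e+00,  6.9500e+00,  1.0838e+02, -1.0000e-02,  6.4470e+01,
        7.3230e+01]), 'tool_pos': array([513.57,  94.32,  49.21]), 'ft_force': array([-0.19, -0.86, -0.22]), 'wrist_torque': array([0.04, 0.05, 0.  ]), 'finger_gap': np.float64(42.46)}
```

Emit:
{"api": "carry_out", "payload": {"commands": [0.003,-0.0004,0.0013,0,0,0,0,0.003,-0.0004,0.0013,0,0,0,0,0.003,-0.0004,0.0013,0,0,0,1,0.003,-0.0004,0.0013,0,0,0,1,0.003,-0.0004,0.0013,0,0,0,1,0.003,-0.0004,0.0013,0,0,0,1,0.003,-0.0004,0.0013,0,0,0,1,0.003,-0.0004,0.0013,0,0,0,1], "grip_force": 25}}

```text
time: 4.15
tool_pos: [512.4, 94.2, 46.4]
tcp_rot: [159.7, 89.8, 1.2]
ft_force: [0.6, -0.0, 3.1]
finger_gap: 17.4
```

Run:
```python
from h import *
go(512.2,94.2,200,-68.4)
```

```text
yaw -68.4 cur -68.44 shift [-1.536e-01  1.000e-04 -4.000e-04] rot [-0.04 -0.2  -0.07]
yaw 111.6 cur -68.44 shift [-1.536e-01  1.000e-04 -4.000e-04] rot [ 1.7996e+02 -1.2000e-01  3.2000e-01]
{'time': np.float64(4.15), 'joint_pos': array([ 4.7800e+00,  7.0200e+00,  1.0865e+02, -1.0000e-02,  6.4110e+01,
        7.3230e+01]), 'tool_pos': array([512.4 ,  94.18,  46.38]), 'ft_force': array([ 0.56, -0.03,  3.11]), 'wrist_torque': array([-0.01,  0.03,  0.02]), 'finger_gap': np.float64(17.39)}
```

Run:
```python
from h import *
go(561.5,-141,310,-68.4)
```

```text
yaw -68.4 cur -68.44 shift [-0.2635  0.2371  0.0398] rot [-0.04 -0.2  -0.07]
yaw 111.6 cur -68.44 shift [-0.2635  0.2371  0.0398] rot [ 1.7996e+02 -1.2000e-01  3.2000e-01]
{'time': np.float64(4.15), 'joint_pos': array([ 4.7800e+00,  7.0200e+00,  1.0865e+02, -1.0000e-02,  6.4110e+01,
        7.3230e+01]), 'tool_pos': array([512.4 ,  94.18,  46.38]), 'ft_force': array([ 0.56, -0.03,  3.11]), 'wrist_torque': array([-0.01,  0.03,  0.02]), 'finger_gap': np.float64(17.39)}
```

Emit:
{"api": "carry_out", "payload": {"commands": [-0.03,0,0,0,-0.2,0,1,-0.08,0,0,0,-0.2,0,1,-0.13,0,0,0,-0.2,0,1,-0.18,0,0,0,-0.2,0,1,-0.22,0.04,0.007,0,-0.2,0,1,-0.26,0.09,0.015,0,-0.2,0,1,-0.2635,0.14,0.024,0,-0.2,0,1,-0.2635,0.19,0.032,0,-0.2,0,1,-0.2635,0.225,0.038,0,-0.2,0,1,-0.2635,0.237,0.04,0,-0.2,0,1,-0.2635,0.237,0.04,0,-0.2,0,1,-0.2635,0.237,0.04,0,-0.2,0,1]}}

```text
time: 5.65
tool_pos: [561.2, -139.7, 309.9]
tcp_rot: [82.7, 90.0, -75.7]
ft_force: [0.0, -0.1, -1.6]
finger_gap: 17.5
```

```bash
cat > neck.py <<'E'
from h import *
import sys
c=optics.calibration("wrist"); p,d=optics.snapshot("wrist"); cv2.imwrite(f"pics/{sys.argv[1]}.png",p[:,:,::-1])
W=wcloud(d,c); s=W.reshape(-1,3)
s=s[np.hypot(s[:,0]-561.5,s[:,1]+141)<80]
f=lambda a:np.ascontiguousarray(a[:,:2],dtype=np.float32)
for lo,hi,rad in((3,14,80),(97,103,75),(108,113,45),(113,117,45),(117,122,32),(122,128,30)):
    b=s[(s[:,2]>lo)&(s[:,2]<hi)&(np.hypot(s[:,0]-561.5,s[:,1]+141)<rad)]
    if len(b)>5: print(lo,len(b),b.mean(0).round(1),cv2.minAreaRect(f(b)),cv2.minEnclosingCircle(f(b)))
go(561.5,-141,310,-68.4)
E
python3 neck.py w2
```

```text
3 2643 [ 596.1 -120.8    6.1] ((589.8095092773438, -124.39620971679688), (94.2225112915039, 159.40695190429688), 30.588703155517578) ((561.5057373046875, -140.9880828857422), 79.99068450927734)
97 3311 [ 573.4 -136.3   99.8] ((564.1936645507812, -140.91360473632812), (75.80728149414062, 75.71510314941406), 78.00186920166016) ((563.5291137695312, -140.65499877929688), 50.9456672668457)
108 330 [ 569.6 -139.   111.6] ((565.7228393554688, -139.9681396484375), (44.961830139160156, 48.74324417114258), 28.645313262939453) ((563.5130004882812, -140.97512817382812), 25.543556213378906)
113 325 [ 570.4 -138.5  114.2] ((565.1616821289062, -140.31077575683594), (46.63392639160156, 49.44938659667969), 22.33945655822754) ((563.7255249023438, -141.19091796875), 25.211923599243164)
117 480 [ 566.7 -139.4  119.9] ((563.6428833007812, -140.47113037109375), (38.36260223388672, 38.961143493652344), 23.289016723632812) ((563.8634033203125, -140.7615203857422), 20.148632049560547)
122 1107 [ 563.9 -140.8  123.8] ((563.8862915039062, -141.24954223632812), (32.12236022949219, 31.64031219482422), 20.677045822143555) ((563.4078369140625, -141.81927490234375), 17.12997055053711)
yaw -68.4 cur -68.36 shift [0.     0.0014 0.0003] rot [ 0.04 -0.01 -0.05]
yaw 111.6 cur -68.36 shift [0.     0.0014 0.0003] rot [-1.7996e+02  7.0000e-02 -1.0000e-02]
{'time': np.float64(5.7), 'joint_pos': array([-1.903e+01,  3.120e+00,  8.401e+01, -3.000e-02,  9.283e+01,
        4.933e+01]), 'tool_pos': array([ 561.24, -139.62,  310.03]), 'ft_force': array([-1.06,  0.04, -0.62]), 'wrist_torque': array([-0.01,  0.05,  0.01]), 'finger_gap': np.float64(17.46)}
```

View pics/w2.png

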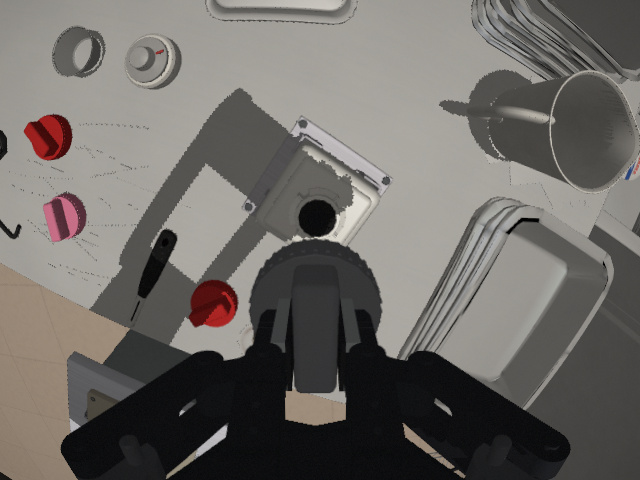

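Neck rim found at about (563.7, −141.0) with Ø40 at z 120, matching the spec. The picture shows the neck at (318,218) and the held cap at (316,305). Next I measure the cap's axis in the hand, then lower.

Run:
```python
from h import *
c=optics.calibration("wrist"); p,d=optics.snapshot("wrist")
s=wcloud(d,c).reshape(-1,3); t=sense()["tool_pos"]
q=s-t; q=q[np.hypot(q[:,0],q[:,1])<40]
f=lambda a:np.ascontiguousarray(a[:,:2],dtype=np.float32)
for lo,hi in((-44,-36),(-36,-28),(-27,-22),(-4,4)):
    b=q[(q[:,2]>lo)&(q[:,2]<hi)]
    if len(b)>5: print(lo,len(b),b[:,2].mean(),cv2.minAreaRect(f(b)),cv2.minEnclosingCircle(f(b)))
go(563.7,-141,180,-68.4)
```

```text
-44 558 -39.83028481561963 ((18.837265014648438, 7.207740783691406), (20.103374481201172, 57.38956832885742), 21.834392547607422) ((9.731318473815918, 3.5592784881591797), 28.69590187072754)
-36 820 -31.271855011216413 ((11.820981979370117, 5.672853469848633), (33.908145904541016, 61.714515686035156), 26.481996536254883) ((-0.4261050224304199, -0.4264393150806427), 30.98008155822754)
-27 3887 -24.598003444936822 ((8.816886901855469, 3.2415695190429688), (40.829307556152344, 59.25508499145508), 22.0404052734375) ((-0.2968313992023468, -0.16744399070739746), 30.38624382019043)
-4 5679 -0.6423352379844279 ((-0.09766006469726562, -0.44693946838378906), (44.296791076660156, 47.90262222290039), 70.7777099609375) ((-0.10527706146240234, -0.6233358383178711), 26.518598556518555)
yaw -68.4 cur -68.35 shift [ 0.1301  0.002  -0.0017] rot [ 0.05 -0.01 -0.06]
yaw 111.6 cur -68.35 shift [ 0.1301  0.002  -0.0017] rot [-1.7995e+02  1.0000e-01 -2.0000e-02]
{'time': np.float64(5.75), 'joint_pos': array([-1.903e+01,  3.120e+00,  8.401e+01, -4.000e-02,  9.283e+01,
        4.932e+01]), 'tool_pos': array([ 561.3 , -139.64,  310.11]), 'ft_force': array([ 0.32, -0.42, -1.39]), 'wrist_torque': array([ 0.03, -0.02, -0.04]), 'finger_gap': np.float64(17.56)}
```

Emit:
{"api": "carry_out", "payload": {"commands": [0.05,0.0019,-0.002,0,0,0,1,0.1,0.0019,-0.002,0,0,0,1,0.13,0.0019,-0.002,0,0,0,1,0.134,0.0019,-0.002,0,0,0,1,0.134,0.0019,-0.002,0,0,0,1,0.134,0.0019,-0.002,0,0,0,1]}}

```text
time: 6.5
tool_pos: [565.2, -141.0, 178.6]
tcp_rot: [131.3, 89.7, -27.0]
ft_force: [-0.2, 0.7, -0.1]
finger_gap: 18.0
```

Run:
```python
from h import *
go(564,-140.8,163,-68.4)
```

```text
yaw -68.4 cur -68.33 shift [ 0.0156 -0.0007  0.0011] rot [ 0.07 -0.17 -0.2 ]
yaw 111.6 cur -68.33 shift [ 0.0156 -0.0007  0.0011] rot [-179.93    0.31   -0.27]
{'time': np.float64(6.5), 'joint_pos': array([-1.903e+01,  7.210e+00,  9.345e+01, -4.000e-02,  7.908e+01,
        4.931e+01]), 'tool_pos': array([ 565.24, -141.  ,  178.61]), 'ft_force': array([-0.22,  0.65, -0.12]), 'wrist_torque': array([ 0.  , -0.03,  0.02]), 'finger_gap': np.float64(17.99)}
```

Emit:
{"api": "carry_out", "payload": {"commands": [0.003,-0.0007,0.0011,0,-0.15,-0.2,1,0.006,-0.0007,0.0011,0,-0.15,-0.2,1,0.009,-0.0007,0.0011,0,-0.15,-0.2,1,0.011,-0.0007,0.0011,0,-0.15,-0.2,1,0.011,-0.0007,0.0011,0,-0.15,-0.2,1,0.011,-0.0007,0.0011,0,-0.15,-0.2,1]}}

```text
time: 7.25
tool_pos: [564.0, -140.8, 167.6]
tcp_rot: [-171.9, 90.0, 29.7]
ft_force: [-0.2, -0.2, -0.7]
finger_gap: 17.3
```

Run:
```python
from h import *
go(564,-140.8,160,-68.4)
```

```text
yaw -68.4 cur -68.33 shift [ 0.0076 -0.      0.    ] rot [ 0.07 -0.02  0.  ]
yaw 111.6 cur -68.33 shift [ 0.0076 -0.      0.    ] rot [-1.7993e+02 -1.0000e-02 -4.0000e-02]
{'time': np.float64(7.25), 'joint_pos': array([-1.908e+01,  7.760e+00,  9.403e+01,  2.000e-02,  7.819e+01,
        4.925e+01]), 'tool_pos': array([ 564.03, -140.79,  167.6 ]), 'ft_force': array([-0.22, -0.21, -0.65]), 'wrist_torque': array([ 0.05,  0.04, -0.05]), 'finger_gap': np.float64(17.29)}
```

No lateral contact. I'll step down slowly and watch the vertical force.

Emit:
{"api": "carry_out", "payload": {"commands": [0.001,0,0,0,0,0,1,0.002,0,0,0,0,0,1,0.003,0,0,0,0,0,1,0.004,0,0,0,0,0,1,0.005,0,0,0,0,0,1,0.005,0,0,0,0,0,1]}}

```text
time: 8.0
tool_pos: [564.0, -140.8, 162.4]
tcp_rot: [-140.9, 90.0, 60.8]
ft_force: [-0.7, -1.3, -0.3]
finger_gap: 17.5
```

Emit:
{"api": "carry_out", "payload": {"commands": [0.001,0,0,0,0,0,1,0.0015,0,0,0,0,0,1,0.0015,0,0,0,0,0,1]}}

```text
time: 8.38
tool_pos: [563.9, -140.7, 160.9]
tcp_rot: [-119.0, 90.0, 82.6]
ft_force: [-0.5, 0.6, -0.4]
finger_gap: 17.3
```

Emit:
{"api": "carry_out", "payload": {"commands": [0.0007,0,0,0,0,0,1,0.001,0,0,0,0,0,1,0.001,0,0,0,0,0,1]}}

```text
time: 8.75
tool_pos: [563.9, -140.8, 159.8]
tcp_rot: [-100.6, 90.0, 101.0]
ft_force: [0.1, 0.3, -1.7]
finger_gap: 17.5
```

Emit:
{"api": "carry_out", "payload": {"commands": [0.0007,0,0,0,0,0,1,0.001,0,0,0,0,0,1,0.001,0,0,0,0,0,1]}}

```text
time: 9.12
tool_pos: [564.1, -140.8, 159.3]
tcp_rot: [171.5, 90.0, 13.1]
ft_force: [-1.2, 1.0, 4.0]
finger_gap: 17.6
```

Emit:
{"api": "carry_out", "payload": {"commands": [0.0007,0,0,0,0,0,1,0.001,0,0,0,0,0,1,0.001,0,0,0,0,0,1]}}

```text
time: 9.5
tool_pos: [564.2, -140.8, 159.2]
tcp_rot: [157.8, 89.9, -0.5]
ft_force: [-2.9, 1.1, 7.2]
finger_gap: 17.4
```

The lugs landed on the thread (cap origin about 112.8 mm). I'll loosen to a slack gap so the cap turns with the fingers but is free to drop under its own weight.

Emit:
{"api": "carry_out", "payload": {"commands": [-0.001,0,0,0,0,0,1,-0.001,0,0,0,0,0,0.52,-0.001,0,0,0,0,0,0.52,-0.0025,0,0,0,0,0,0.52,-0.0025,0,0,0,0,0,0.52], "grip_force": 20}}

```text
time: 10.12
tool_pos: [564.3, -140.9, 161.8]
tcp_rot: [152.0, 89.9, -6.4]
ft_force: [-0.6, -0.0, 0.5]
finger_gap: 20.5
```

```bash
cat > st.py <<'E'
from h import *
s=sense(); R=Rn.from_euler('xyz',s["tcp_rot"],degrees=True); y=R.apply([0,1,0])
print("yaw",np.degrees(np.arctan2(y[1],y[0])).round(2),{k:np.round(s[k],2) for k in("time","tool_pos","ft_force","wrist_torque","finger_gap")},"tilt",R.apply([1,0,0])[:2].round(4),"j6",s["joint_pos"][5].round(1))
c=optics.calibration("wrist"); p,d=optics.snapshot("wrist"); s3=wcloud(d,c).reshape(-1,3); q=s3-s["tool_pos"]
a=np.hypot(q[:,0],q[:,1]); u=q@np.append(y[:2],0); w=q@np.append(np.cross([0,0,-1],y)[:2],0)
b=q[(a<28)&(abs(u)>12)&(w>-25)&(q[:,2]<-12)&(q[:,2]>-40)]  # skirt top beside the bar
print("skirt top rel TCP (median z)",np.median(b[:,2]).round(2),len(b),"-> cap origin z",(np.median(b[:,2])+s["tool_pos"][2]-22).round(2))
b=q[(a<25)&(abs(u)<7)&(q[:,2]<12)&(q[:,2]>-25)]; print("bar top z-46",(np.percentile(b[:,2],50)+s["tool_pos"][2]-46).round(2),len(b))
E
python3 st.py
```

```text
yaw -68.33 {'time': np.float64(10.12), 'tool_pos': array([ 564.26, -140.88,  161.78]), 'ft_force': array([-0.64, -0.02,  0.46]), 'wrist_torque': array([-0.01,  0.  ,  0.  ]), 'finger_gap': np.float64(20.54)} tilt [ 0.0011 -0.0001] j6 49.3
skirt top rel TCP (median z) -26.61 2435 -> cap origin z 113.17
bar top z-46 113.04 3840
```

Emit:
{"api": "carry_out", "payload": {"commands": [0,0,0,-4,0,0,0.52,0,0,0,-8,0,0,0.52,0,0,0,-12,0,0,0.52,0,0,0,-16,0,0,0.52,0,0,0,-20,0,0,0.52,0,0,0,-20,0,0,0.52]}}

```text
time: 10.92
tool_pos: [564.5, -140.9, 162.1]
tcp_rot: [128.0, 89.9, -10.4]
ft_force: [0.7, 0.5, 0.4]
finger_gap: 20.5
```

```bash
python3 st.py
```

```text
yaw -48.35 {'time': np.float64(10.92), 'tool_pos': array([ 564.55, -140.93,  162.15]), 'ft_force': array([0.68, 0.48, 0.41]), 'wrist_torque': array([-0.09, -0.08,  0.02]), 'finger_gap': np.float64(20.53)} tilt [ 0.0019 -0.0003] j6 29.3
skirt top rel TCP (median z) -26.0 2383 -> cap origin z 114.14
bar top z-46 114.02 3779
```

Emit:
{"api": "carry_out", "payload": {"commands": [0,0,0,-3,0,0,0.52,0,0,0,-6,0,0,0.52,0,0,0,-6,0,0,0.52]}}

```text
time: 11.35
tool_pos: [564.1, -140.8, 161.5]
tcp_rot: [131.7, 90.0, -0.8]
ft_force: [-0.8, -0.0, -0.4]
finger_gap: 20.3
```

```bash
python3 st.py
```

```text
yaw -42.5 {'time': np.float64(11.35), 'tool_pos': array([ 564.14, -140.84,  161.54]), 'ft_force': array([-0.78, -0.  , -0.35]), 'wrist_torque': array([-0.05, -0.03,  0.04]), 'finger_gap': np.float64(20.33)} tilt [ 0.0008 -0.    ] j6 23.4
skirt top rel TCP (median z) -33.47 2716 -> cap origin z 106.07
bar top z-46 105.93 3511
```

The cap dropped in: its origin reads 106.0 mm. I'll lower the fingers a little for a better hold on the bar and turn clockwise, still slack so the cap follows the thread down on its own.

Emit:
{"api": "carry_out", "payload": {"commands": [0.003,0,0,0,0,0,0.52,0.0065,0,0,0,0,0,0.52,0.0065,0,0,0,0,0,0.52,0.0065,0,0,5,0,0,0.52,0.0065,0,0,10,0,0,0.52,0.0065,0,0,15,0,0,0.52,0.0065,0,0,20,0,0,0.52,0.0065,0,0,25,0,0,0.52,0.0065,0,0,30,0,0,0.52,0.0065,0,0,30,0,0,0.52]}}

```text
time: 12.65
tool_pos: [564.2, -140.9, 155.1]
tcp_rot: [159.1, 89.9, -3.4]
ft_force: [0.0, 0.1, -0.2]
finger_gap: 20.2
```

```bash
python3 st.py
```

```text
yaw -72.52 {'time': np.float64(12.65), 'tool_pos': array([ 564.22, -140.85,  155.11]), 'ft_force': array([ 0.01,  0.05, -0.23]), 'wrist_torque': array([0.03, 0.01, 0.03]), 'finger_gap': np.float64(20.21)} tilt [ 0.0009 -0.0001] j6 53.4
skirt top rel TCP (median z) -26.99 2426 -> cap origin z 106.12
bar top z-46 105.92 3693
```

Emit:
{"api": "carry_out", "payload": {"commands": [0,0,0,4,0,0,0.52,0,0,0,8,0,0,0.52,0,0,0,12,0,0,0.52,0,0,0,16,0,0,0.52,0,0,0,20,0,0,0.52,0,0,0,20,0,0,0.52]}}

```text
time: 13.45
tool_pos: [563.8, -140.7, 154.5]
tcp_rot: [-71.6, 90.0, 106.1]
ft_force: [0.3, -0.3, -1.9]
finger_gap: 20.7
```

```bash
python3 st.py
```

```text
yaw -92.33 {'time': np.float64(13.45), 'tool_pos': array([ 563.84, -140.74,  154.53]), 'ft_force': array([ 0.26, -0.3 , -1.93]), 'wrist_torque': array([-0.02,  0.07,  0.03]), 'finger_gap': np.float64(20.73)} tilt [-0.0001  0.0002] j6 73.2
skirt top rel TCP (median z) -27.31 2407 -> cap origin z 105.22
bar top z-46 105.01 3643
```

Emit:
{"api": "carry_out", "payload": {"commands": [0,0,0,3,0,0,0.52,0,0,0,6,0,0,0.52,0,0,0,9,0,0,0.52,0,0,0,12,0,0,0.52,0,0,0,12,0,0,0.52]}}

```text
time: 14.12
tool_pos: [563.7, -140.8, 154.2]
tcp_rot: [-14.7, 90.0, 151.1]
ft_force: [0.4, -1.7, -4.8]
finger_gap: 20.4
```

```bash
python3 st.py
```

```text
yaw -104.16 {'time': np.float64(14.12), 'tool_pos': array([ 563.69, -140.78,  154.23]), 'ft_force': array([ 0.42, -1.67, -4.85]), 'wrist_torque': array([-0.07, -0.04,  0.07]), 'finger_gap': np.float64(20.42)} tilt [-0.0005  0.0003] j6 85.1
skirt top rel TCP (median z) -27.66 2413 -> cap origin z 104.57
bar top z-46 104.37 3616
```

Emit:
{"api": "carry_out", "payload": {"commands": [0.0005,0,0,2,0,0,0.52,0.001,0,0,4,0,0,0.52,0.0012,0,0,6,0,0,0.52,0.0012,0,0,6,0,0,0.52]}}

```text
time: 14.68
tool_pos: [563.9, -140.9, 153.5]
tcp_rot: [-160.6, 90.0, -0.8]
ft_force: [0.2, -0.7, 0.4]
finger_gap: 20.5
```

```bash
python3 st.py
```

```text
yaw -110.17 {'time': np.float64(14.68), 'tool_pos': array([ 563.94, -140.88,  153.53]), 'ft_force': array([ 0.2 , -0.66,  0.38]), 'wrist_torque': array([-0.09,  0.01,  0.02]), 'finger_gap': np.float64(20.48)} tilt [ 0.0002 -0.    ] j6 91.1
skirt top rel TCP (median z) -27.61 2396 -> cap origin z 103.92
bar top z-46 103.73 3619
```

Emit:
{"api": "carry_out", "payload": {"commands": [0,0,0,1,0,0,0.52,0,0,0,2,0,0,0.52,0,0,0,2,0,0,0.52]}}

```text
time: 15.1
tool_pos: [563.9, -140.9, 153.5]
tcp_rot: [-159.4, 90.0, -1.6]
ft_force: [-0.2, -0.6, -0.2]
finger_gap: 20.5
```

```bash
python3 st.py
```

```text
yaw -112.15 {'time': np.float64(15.1), 'tool_pos': array([ 563.91, -140.88,  153.45]), 'ft_force': array([-0.22, -0.63, -0.17]), 'wrist_torque': array([-0.16,  0.02,  0.06]), 'finger_gap': np.float64(20.55)} tilt [ 0.0002 -0.    ] j6 93.1
skirt top rel TCP (median z) -27.6 2387 -> cap origin z 103.85
bar top z-46 103.66 3620
```

Emit:
{"api": "carry_out", "payload": {"commands": [0,0,0,1,0,0,0.52,0,0,0,1.5,0,0,0.52,0,0,0,1.5,0,0,0.52]}}

```text
time: 15.52
tool_pos: [563.9, -140.9, 153.4]
tcp_rot: [-148.7, 90.0, 7.7]
ft_force: [0.6, -0.3, -0.8]
finger_gap: 20.2
```

```bash
python3 st.py
```

```text
yaw -113.64 {'time': np.float64(15.52), 'tool_pos': array([ 563.91, -140.88,  153.4 ]), 'ft_force': array([ 0.6 , -0.35, -0.8 ]), 'wrist_torque': array([-0.15, -0.07,  0.09]), 'finger_gap': np.float64(20.19)} tilt [0.0001 0.    ] j6 94.6
skirt top rel TCP (median z) -27.66 2386 -> cap origin z 103.75
bar top z-46 103.6 3623
```

Emit:
{"api": "carry_out", "payload": {"commands": [0,0,0,0.8,0,0,0.52,0,0,0,1.5,0,0,0.52,0,0,0,1.5,0,0,0.52]}}

```text
time: 15.95
tool_pos: [563.9, -140.9, 153.3]
tcp_rot: [-148.5, 90.0, 6.3]
ft_force: [0.0, -1.9, -1.1]
finger_gap: 20.4
```

```bash
python3 st.py
```

```text
yaw -115.14 {'time': np.float64(15.95), 'tool_pos': array([ 563.86, -140.9 ,  153.33]), 'ft_force': array([ 0.02, -1.94, -1.09]), 'wrist_torque': array([-0.23, -0.07,  0.1 ]), 'finger_gap': np.float64(20.37)} tilt [0. 0.] j6 96.1
skirt top rel TCP (median z) -27.62 2394 -> cap origin z 103.71
bar top z-46 103.52 3614
```

Emit:
{"api": "carry_out", "payload": {"commands": [0,0,0,0.8,0,0,0.52,0,0,0,1.5,0,0,0.52,0,0,0,1.5,0,0,0.52]}}

```text
time: 16.38
tool_pos: [563.8, -141.0, 153.3]
tcp_rot: [102.5, 90.0, -104.1]
ft_force: [-0.3, -1.4, -0.8]
finger_gap: 20.7
```

```bash
python3 st.py
```

```text
yaw -116.64 {'time': np.float64(16.38), 'tool_pos': array([ 563.83, -140.97,  153.31]), 'ft_force': array([-0.25, -1.42, -0.81]), 'wrist_torque': array([-0.35, -0.06,  0.24]), 'finger_gap': np.float64(20.68)} tilt [-0.     -0.0001] j6 97.6
skirt top rel TCP (median z) -27.63 2372 -> cap origin z 103.68
bar top z-46 103.49 3607
```

The torque jumped to 0.24 N m with the height at 103.7, so this is the stop. I'll ease off within the slack, open and rise.

Emit:
{"api": "carry_out", "payload": {"commands": [0,0,0,-2,0,0,0.52,0,0,0,-4,0,0,0.52,0,0,0,-4,0,0,0.2,0,0,0,-4,0,0,0,0,0,0,-4,0,0,0,-0.02,0,0,-4,0,0,0,-0.05,0,0,-4,0,0,0,-0.1,0,0,-4,0,0,0,-0.15,0,0,-4,0,0,0,-0.15,0,0,-4,0,0,0,-0.15,0,0,-4,0,0,0]}}

```text
time: 17.8
tool_pos: [564.0, -141.0, 304.3]
tcp_rot: [178.7, 89.9, -23.9]
ft_force: [-0.0, -0.1, -0.1]
finger_gap: 42.8
```

```bash
sed -e 's/561.5/563.7/g' -e 's/+141)/+141)/g' neck.py > n2.py
python3 - <<'E'
from h import *
c=optics.calibration("wrist"); p,d=optics.snapshot("wrist"); cv2.imwrite("pics/w3.png",p[:,:,::-1])
s=wcloud(d,c).reshape(-1,3); s=s[np.hypot(s[:,0]-563.7,s[:,1]+141)<40]
f=lambda a:np.ascontiguousarray(a[:,:2],dtype=np.float32)
for lo,hi in((122,129),(146,153)):
    b=s[(s[:,2]>lo)&(s[:,2]<hi)]; print(lo,len(b),np.median(b[:,2]),cv2.minEnclosingCircle(f(b)),cv2.minAreaRect(f(b)))
    A=np.c_[b[:,:2],np.ones(len(b))]; print("slopes",np.linalg.lstsq(A,b[:,2],rcond=None)[0][:2])
go(564,-141,300,-112)
E
```

```text
122 2400 125.45338351446321 ((564.3037719726562, -141.05740356445312), 30.513343811035156) ((564.88623046875, -141.62161254882812), (59.82338333129883, 58.22968673706055), 70.56339263916016)
slopes [-0.00450217  0.00160706]
146 1459 149.27794191471014 ((564.0847778320312, -140.83848571777344), 26.423744201660156) ((563.7896728515625, -140.70376586914062), (18.334747314453125, 51.93597412109375), 71.80146789550781)
slopes [-0.00613808 -0.00790279]
yaw -112 cur -112.63 shift [ 0.003  -0.     -0.0005] rot [-0.63  0.04 -0.01]
yaw 68 cur -112.63 shift [ 0.003  -0.     -0.0005] rot [ 1.7937e+02 -2.0000e-02 -6.0000e-02]
{'time': np.float64(17.85), 'joint_pos': array([-1.909e+01,  3.650e+00,  8.418e+01, -1.000e-02,  9.221e+01,
        9.354e+01]), 'tool_pos': array([ 563.51, -140.85,  303.01]), 'ft_force': array([ 0.16, -0.16, -0.29]), 'wrist_torque': array([-0.04,  0.02, -0.  ]), 'finger_gap': np.float64(42.8)}
```

View pics/w3.png

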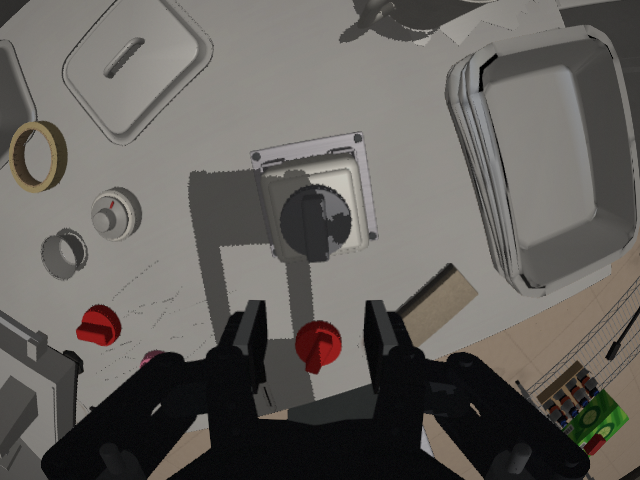

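The cap sits level on the neck at (316,220), at a height of 103.3–103.5 mm, on axis within 1 mm. The arm is clear, so I'm handing in.

```bash
python3 -c "
from bench import order
print(order.hand_in())"
```

```text
the job is handed in; nothing more can be done
None
```

The grey cap is screwed home on the canister and released, and I handed the job in at about 18 s of the 67 s allowed. The hand-in gives no verdict.

- **What I did:** I lowered the cap onto the neck by feel; contact peaked at about 7 N. I then loosened the fingers and turned it about 26° counter-clockwise until it dropped in, with its origin at 106.0 mm. From there I turned it about 74° clockwise, until the torque rose to 0.24 N m at a height of about 103.7 mm. Then I eased off, opened the fingers and rose clear.
- **Last checks:** From above, the released cap is level (slopes under 0.01) and within about 1 mm of the axis. The wrist camera puts its origin at 103.3–103.5 mm, slightly below the nominal 103.7. I put that down to camera error, as the close readings just before release gave 103.5–103.7. The last picture shows nothing disturbed, but I did not measure the bystanders' positions again.
- **Disagreement:** Early on, the two fixed cameras differed by up to 8 mm in y for the neck and 6 mm for the cap, so I relied on the wrist camera for the grasp and placement.

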